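Clamp the offcut in the cam jig

ROBOT

A 6-joint arm with a two-finger parallel gripper is mounted at the origin on a cart in front of the work surface, level with it; the furniture and walls round the work are solid. World frame = base frame: x ahead of the robot, y to its left, z up, the work surface at z = 0. Lengths are in mm, angles in rad, forces in N, time in s.
With the tool pointing down it reaches from about 275 to 875 mm from the base axis. Payload 12.5 kg.
Tool frame: the origin (TCP) lies midway between the tips of the shut fingers; the grasp point (between the pads) lies 19 mm behind it (manip.hold_point_z is the distance from the TCP to the grasp point, in mm); z points along the fingers, y is the line along which they close (so a half turn about z gives the same grasp; the last joint's range is limited). The gripper opens to 85 mm and grips with 20 to 120 N. Pads are 22 mm wide; open, the fingers measure 114 mm over their backs; the gripper's body (76 mm by 85 mm) begins 54 mm behind the grasp point. The pads swing forward as they close: fully open they stand 13 mm farther back than shut.
Start: joints at [1.157, 0.351, 1.652, -0, 1.139, -0.085], TCP at [177.567, 520.533, 231.29] pointing down, gripper open.
Joint ranges: [-2.75, 2.75], [-0.79, 2.1], [0.01, 2.65], [-1.57, 4.71], [0.07, 3.14], [-2.87, 2.87]. Speed limits (rad/s): [2.22, 2.22, 2.79, 3.14, 3.14, 3.14].

INTERFACE

Orientations are given as [roll, pitch, yaw] about the fixed x, y, z axes, in that order (R = Rz(yaw) Ry(pitch) Rx(roll)).
In Python, from station import readout, camera, camera_params, manip gives the robot as it stands.
- The arm moves only by the tool step_arm, never from a script. Its argument "moves" is a list of rows, each a list of 2 entries, a list of its own where there are three numbers: the shift along the tool's x, y, z as a fraction of full scale, then the turn, a rotation vector about the tool's x, y, z as a fraction of full scale. A call has 1 to 5 rows; each row is the pose to reach, as a shift and turn from the pose commanded when the call began, along the tool's axes at that moment; what a row does not reach only later rows make up. Full scale, the value 1, is 150 mm for a shift and 60 degrees for a turn. A row lasts 1/10 s, in which the tool goes at most 50 mm and 8.59 degrees, less where a joint would pass 70% of its speed; a pose out of reach is approached as far as the arm can. A call with a number of a shift or a turn outside -1 to 1 is refused whole. A call with a gripper value outside its range is refused whole. "fingers" is the gripper command: -1 is shut, 1 is fully open, values between are in proportion, set as the call begins (left out, the last holds). The fingers move at their own pace and stop on an object; "grip_force" is the grip in N (left out, the last holds). Time passes only in rows, so rows that repeat a pose let the fingers close. It gives the time, the measured TCP pose, the force, the opening and the grip force at its end, in the units of the state.
- readout.read_state(): the state, without advancing time (a new reading comes with each control period).
- camera(name): name is "scene" or "top" or "wrist"; returns (picture, depth): 480x640x3 uint8, red, green, blue; 480x640 float32, mm along the optical axis (not along the pixel's ray), 0 where there is no reading.
- camera_params(name): a dict with "fovy" (degrees; the focal length in pixels is half the picture's height over the tangent of half this angle, whatever the lens; pixels are square), "cx", "cy" (the principal point, pixels), "cam_to_world" (4x4, takes a point from camera to world coordinates). Camera axes: x right, y down, z forward; pixel columns grow to the right and rows downward; lengths in mm; the calibration is good to about 2 mm. A picture is of the moment at which its call begins: read the wrist's pose just before it. camera_params takes no time and is no camera call; for the wrist camera it gives the pose at the moment of the call.
- manip.sign_off(): hands the job in; it is judged then, once.
The state is a dict: "t": time; "joints": joint angles; "joint_velocities": joint speeds; "joint_efforts": joint torques, N m; "tcp_pos": TCP position; "ee_rot": TCP orientation; "ft_force": force on the tool from outside, world axes, zero at the start; "ft_torque": the same for the moment, N m; "grip_width": finger opening in mm; "finger_force": force on a finger pad.
Only numpy, scipy, OpenCV 4.12 (cv2) and the standard library are available. Lean on these libraries where they do the work, as an engineer would, in place of code of your own. Each camera call takes 0.05 s, during which the arm holds its last target. There are 200 camera calls.

TASK

Clamp the wooden offcut in the jig using fingertip pushes only. First, while the clamp lever is still open, slide the offcut along the fence until its end is hard against the end stop; then push the lever's arm round with a finger, clockwise from above, all the way to its closed stop, so that its cam presses the offcut tight against the fence. Push gently, do not grip or lift anything, and leave the things round the jig where they are.

Things in the scene. Friction and masses are not known exactly. Their poses are not given: they have to be found in the camera images.
- jig: Clamping jig, screwed down; plywood base 12 mm thick, x -115..85, y -120..150 mm in its own frame. Origin on the base's underside, frame z up, +x towards the fence, +y along the fence, away from the end stop. The fence lies at the side far from the robot, the end stop at the robot's right, the lever's pivot (x = -57.6, y = -20 mm) on the near side. Position and yaw (+-0.45) vary.
- fence_face (a point): Point on the working face of the reddish wooden fence (at x = +60 mm in the jig's frame, y -107..143 mm, top 42 mm above the bench). This point: x 60, y 18, z 30 mm. Axes as jig.
- stop_face (a point): Point on the working face of the reddish wooden end stop (at y = -70 mm in the jig's frame, x -23..59 mm, top 42 mm above the bench). This point: x 15, y -70, z 30 mm. Axes as jig.
- offcut: Brown wooden offcut 125 x 90 x 45 mm, about 0.5 kg, lying loose and flat on the jig's base (top 57 mm above the bench), long side along the fence, 20..55 mm short of the end stop and 2.5..4.5 mm off the fence. Origin: centre of the end face that looks at the end stop, 34.5 mm above the bench; own z runs along its length away from the stop. Home: origin at x 15, y -70 mm in the jig's frame.
- offcut_rear (a point): Centre of the offcut's other end face (the one to push on to send it to the end stop), 34.5 mm above the bench; z axis as offcut.
- clamp_lever (a joint): Lever angle, rad, growing clockwise from above: 0 fully open, 2.0 closed stop; starts 0..0.45. At q the arm points along angle pi/2 + 2.0 - q (counter-clockwise from the jig's +x): closed along +y, parallel to the fence; open about -x, to the robot. Stays where left (friction 0.12 N m, some 1.5 N at push_point); the cam squeezes the offcut from about 1.65 on and takes a little more.
- lever_pivot (a point): Clamp lever: reddish wooden eccentric cam (disc 40 mm across, centre 8 mm off the pivot) with a straight arm. Origin on the pivot axis, 14 mm above the bench; x along the arm, z up. Arm: bar 14 mm wide, 26..38 mm above the bench, 5 to 110 mm from the pivot, with a 20 mm round end at 108 mm (26..42 mm above the bench). Push on its +y side.
- push_point (a point): Point in the middle of the arm, 85 mm from the pivot, 32 mm above the bench: a good place to push beside.
- sanding_block: Bystander: cork sanding block 62 x 101 x 28 mm, beyond the end stop. Origin under its centre.
- tape_measure: Bystander: tape measure 64 x 84 x 35 mm. Origin under its centre.
- masking_tape: Bystander: roll of masking tape 104 mm across, 25 mm high, left of the jig. Origin under its centre.
- tin_blue: Bystander: small round tin 56 mm across, 21 mm high, near the bench's front edge. Origin under its centre.
- loose_bolt_1: Bystander: hex bolt 46 mm long, 13 mm high, left of the jig. Origin under its centre.
- pencil: Bystander: carpenter's pencil 163 mm, near the bench's front edge. Origin under its centre.
- screwdriver_red: Bystander: screwdriver 190 x 31 mm, to the right. Origin under its centre.
There are look-alikes about, which are no part of the job. Leave any turquoise look-alike of the offcut alone.

How it is judged:
By the outcome, as a careful person would: the job done as asked, in the order asked, and still so for the second after the job is handed in, with the robot touching nothing.
It also fails if it takes over 51 s, if anything falls off the work surface, if the arm or the gripper's body presses on something with over 40 N, if the wrist force passes 120 N, or if a joint passes its speed limit or range.

## Working session

There is one attempt and no reset: what is moved stays moved. The work goes in short steps, Python scripts to look and compute and a tool call to move; the robot and the scene stay as the last step left them, time stands still between calls to the robot, and variables do not carry over. Pictures are saved under pics/ and viewed, at most 10 in all, crops included, and the job is handed in when it is done.

Besides the shell and the picture viewer there is one more tool, called after "Request:" in YAML: its name, and indented under it one key for each argument. step_arm: Moves the arm, as the interface text tells. Its arguments: {"type":"object","properties":{"moves":{"type":"array","items":{"type":"array"}},"fingers":{"type":"number"},"grip_force":{"type":"number"}},"required":["moves"]}

```bash
mkdir -p pics
cat > h.py <<'E'
import numpy as np,cv2
from station import readout,camera,camera_params,manip
def K(p): return 240/np.tan(np.radians(p['fovy'])/2)
def grab(n,fn=None):
    p=camera_params(n); im,d=camera(n)
    if fn: cv2.imwrite('pics/'+fn,im[:,:,::-1])
    return p,im,d
def cloud(p,d):
    f=K(p); v,u=np.mgrid[:480,:640]
    P=np.stack([(u-p['cx'])/f*d,(v-p['cy'])/f*d,d,np.ones_like(d)],-1)
    return (P@np.array(p['cam_to_world']).T)[...,:3]
def ray(p,u,v,z):
    f=K(p); T=np.array(p['cam_to_world']); r=T[:3,:3]@[(u-p['cx'])/f,(v-p['cy'])/f,1]
    return T[:3,3]+r*(z-T[2,3])/r[2]
E
python3 - <<'E'
from h import *
for n in('top','scene'):
    p,im,d=grab(n,n+'1.png'); np.savez('/tmp/'+n,im=im,d=d); print(n,p['fovy'],np.array(p['cam_to_world'])[:3,3])
s=readout.read_state(); print(s['t'],s['tcp_pos'],s['ee_rot'],s['ft_force'])
E
```

```text
top 53.10182662222232 [ 271.87357106 -175.88384864 1340.38918248]
scene 53.89485888169404 [ -406.27654653 -1081.8571877    648.81224281]
0.1 [177.46580469 520.28451616 230.80330422] [-3.14057318e+00 -9.41347715e-05  2.81279835e+00] [-0.50108654  0.76496376 -0.26879929]
```

View pics/top1.png

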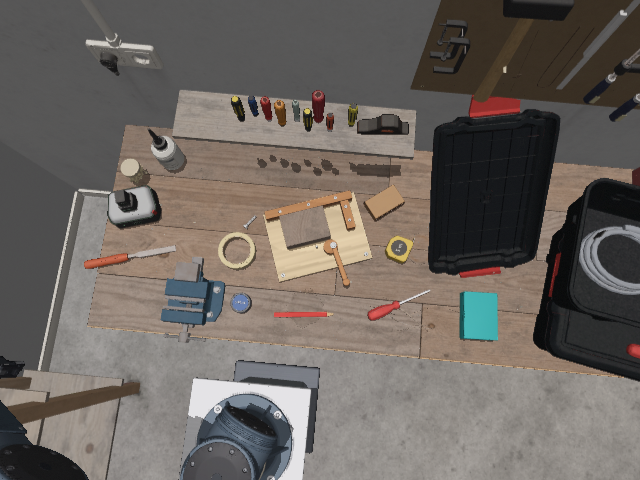

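View pics/scene1.png

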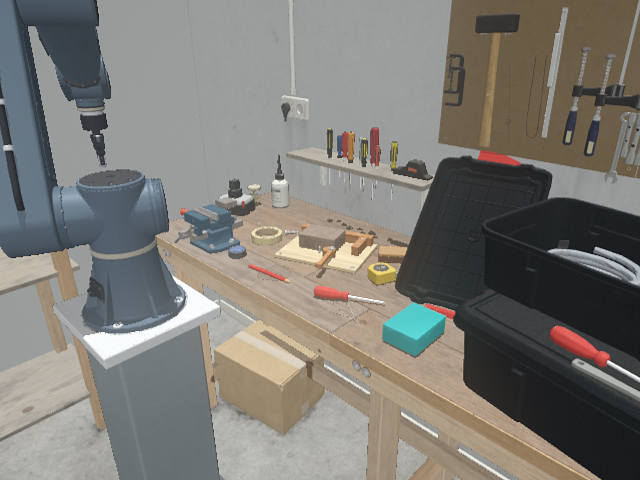

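The top view shows the jig at about (318,237), the offcut at (305,227), the stop at (348,213), and the lever pivot at (333,246) with its arm end at (347,283). The turquoise look-alike sits far off at (480,316).

Run:
```python
from h import *
z=np.load('/tmp/top.npz'); p=camera_params('top'); C=cloud(p,z['d']); im=z['im']
roi=np.zeros((480,640),bool); roi[185:295,255:375]=1
hsv=cv2.cvtColor(im,cv2.COLOR_RGB2HSV)
print([ (uv,hsv[uv[1],uv[0]],C[uv[1],uv[0]].round(0)) for uv in [(305,227),(300,208),(348,213),(340,265),(347,283),(333,246),(285,262)]])
off=roi&(C[...,2]>48)&(C[...,2]<68)
def big(m):
    n,l,s,c=cv2.connectedComponentsWithStats(m.astype(np.uint8)); return l==1+s[1:,4].argmax()
m=big(off); P=C[m]; print('off',m.sum(),P[:,2].mean(),cv2.minAreaRect(P[:,:2].astype(np.float32)))
red=roi&(hsv[...,1]>120)&(hsv[...,0]<16)&(C[...,2]>20)&(C[...,2]<50)
n,l,s,c=cv2.connectedComponentsWithStats(red.astype(np.uint8))
for i in range(1,n):
    if s[i,4]>15: Q=C[l==i]; print(s[i],Q.mean(0).round(1),cv2.minAreaRect(Q[:,:2].astype(np.float32)))
base=big(roi&(hsv[...,1]<125)&(hsv[...,2]>170)&(C[...,2]>3)&(C[...,2]<25)); Q=C[base]; print('base',Q[:,2].mean(),cv2.minAreaRect(Q[:,:2].astype(np.float32)))
```

```text
[((305, 227), array([ 13,  50, 152], dtype=uint8), array([ 577., -102.,   61.])), ((300, 208), array([ 13, 127, 189], dtype=uint8), array([633., -81.,  46.])), ((348, 213), array([ 13, 127, 189], dtype=uint8), array([ 633., -216.,   42.])), ((340, 265), array([ 14, 123, 199], dtype=uint8), array([ 485., -207.,   37.])), ((347, 283), array([ 14, 126, 195], dtype=uint8), array([ 436., -230.,   41.])), ((333, 246), array([ 60,   1, 213], dtype=uint8), array([ 534., -183.,   44.])), ((285, 262), array([ 19,  63, 224], dtype=uint8), array([483., -53.,   9.]))]
off 1468 58.322848186085466 ((583.9727172851562, -98.53382110595703), (97.05271911621094, 125.40890502929688), 20.248737335205078)
[265 191  90  39 897] [ 641.3 -132.    42.2] ((607.3947143554688, -116.96028137207031), (106.83309936523438, 247.26522827148438), 19.699321746826172)
[324 240  26  46 281] [ 495.9 -195.8   39.1] ((492.1368713378906, -200.1873779296875), (134.76516723632812, 32.32575225830078), 33.773353576660156)
base 13.579591024090906 ((548.155517578125, -87.0472183227539), (197.08868408203125, 167.73338317871094), 20.01958465576172)
```

Request:
step_arm:
  moves:
    - [[-0.31,-0.25,-0.06],[0,0,0]]
    - [[-0.62,-0.5,-0.12],[0,0,0]]
    - [[-0.93,-0.75,-0.18],[0,0,0]]
    - [[-0.93,-0.75,-0.18],[0,0,0]]
    - [[-0.93,-0.75,-0.18],[0,0,0]]
  fingers: -1

```text
t: 0.6
tcp_pos: [274.7, 366.8, 258.8]
ee_rot: [3.141, 0.001, 2.81]
ft_force: [1.0, -0.0, 0.2]
grip_width: 12.1
finger_force: 0.0
```

Request:
step_arm:
  moves:
    - [[-0.31,-0.25,-0.06],[0,0,0]]
    - [[-0.62,-0.5,-0.12],[0,0,0]]
    - [[-0.93,-0.75,-0.18],[0,0,0]]
    - [[-0.93,-0.75,-0.18],[0,0,0]]
    - [[-0.93,-0.75,-0.18],[0,0,0]]

```text
t: 1.1
tcp_pos: [370.5, 215.8, 285.7]
ee_rot: [3.141, 0.001, 2.81]
ft_force: [-0.6, 1.8, -0.8]
grip_width: 0.3
finger_force: 0.0
```

Request:
step_arm:
  moves:
    - [[-0.31,-0.25,-0.06],[0,0,0]]
    - [[-0.62,-0.5,-0.12],[0,0,0]]
    - [[-0.93,-0.75,-0.18],[0,0,0]]
    - [[-0.93,-0.75,-0.18],[0,0,0]]
    - [[-0.93,-0.75,-0.18],[0,0,0]]

```text
t: 1.6
tcp_pos: [466.2, 64.6, 312.2]
ee_rot: [-3.141, 0.0, 2.81]
ft_force: [-0.4, 0.4, -0.6]
grip_width: 0.3
finger_force: 0.0
```

Request:
step_arm:
  moves:
    - [[-0.31,-0.25,-0.06],[0,0,0]]
    - [[-0.62,-0.5,-0.12],[0,0,0]]
    - [[-0.93,-0.75,-0.18],[0,0,0]]
    - [[-0.93,-0.75,-0.18],[0,0,0]]
    - [[-0.93,-0.75,-0.18],[0,0,0]]

```text
t: 2.1
tcp_pos: [561.8, -86.5, 338.5]
ee_rot: [-3.141, -0.001, 2.811]
ft_force: [-0.7, 0.5, -0.1]
grip_width: 0.1
finger_force: 0.0
```

Request:
step_arm:
  moves:
    - [[0,0,0],[0,0,0.14]]
    - [[0,0,0],[0,0,0.28]]
    - [[0,0,0],[0,0,0.42]]
    - [[0,0,0],[0,0,0.56]]
    - [[0,0,0],[0,0,0.7]]

```text
t: 2.6
tcp_pos: [560.1, -83.1, 338.7]
ee_rot: [-3.141, -0.001, 2.075]
ft_force: [0.1, 0.3, -0.1]
grip_width: 0.2
finger_force: 0.0
```

Request:
step_arm:
  moves:
    - [[0,0,0],[0,0,0.14]]
    - [[0,0,0],[0,0,0.14]]
    - [[0,0,0],[0,0,0.14]]

```text
t: 2.9
tcp_pos: [560.3, -84.1, 339.0]
ee_rot: [-3.141, -0.001, 1.939]
ft_force: [-0.2, -0.3, 0.4]
grip_width: -0.3
finger_force: 0.0
```

Run:
```python
from h import *
s=readout.read_state(); print(s['t'],s['tcp_pos'],s['ee_rot'],s['joints'])
p,im,d=grab('wrist','w1.png'); np.savez('/tmp/w1',im=im,d=d,**{k:np.array(v) for k,v in p.items()})
```

```text
2.9 [560.27143682 -84.06999481 338.97743873] [-3.14124213e+00 -5.49577003e-04  1.93882360e+00] [-2.31230269e-01  2.95824661e-01  1.46096037e+00  2.60576432e-04
  1.38540705e+00 -5.99305745e-01]
```

View pics/w1.png

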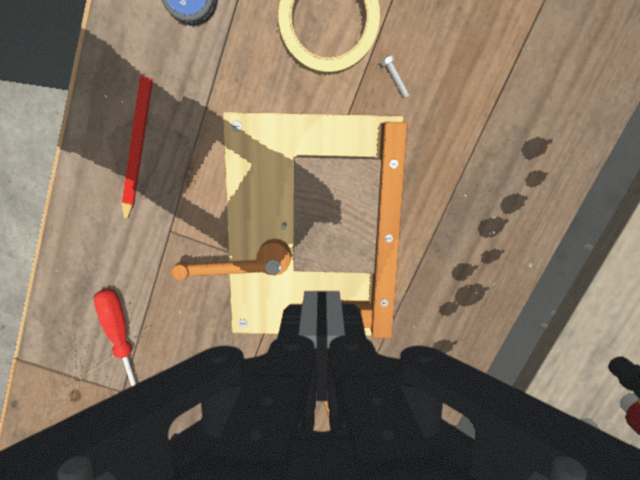

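The wrist view shows the offcut top spanning about (294,156) to (379,271), the fence at x≈384, the pivot at (273,267), and the arm end at (181,271). Next I'll measure these.

Run:
```python
from h import *
z=np.load('/tmp/w1.npz'); p={k:z[k] for k in('fovy','cx','cy','cam_to_world')}; C=cloud(p,z['d']); im=z['im']
hsv=cv2.cvtColor(im,cv2.COLOR_RGB2HSV)
roi=np.zeros((480,640),bool); roi[100:345,160:415]=1; roi[275:,280:368]=0
m=roi&(C[...,2]>50)&(C[...,2]<66); P=C[m]; r=cv2.minAreaRect(P[:,:2].astype(np.float32)); print('off',P[:,2].mean(),r)
red=roi&(hsv[...,0]<17)&(hsv[...,1]>140)&(C[...,2]>20)&(C[...,2]<50)
F=red.copy(); F[:,:365]=0; F[:120]=0; F[335:]=0
ed=np.array([[np.flatnonzero(F[v])[0]-.5,v] for v in range(135,275,3) if F[v].any()])
W=np.array([ray(p,u,v,42)[:2] for u,v in ed]); print('fence z',C[F][:,2].mean())
vx,vy,x0,y0=cv2.fitLine(W.astype(np.float32),cv2.DIST_HUBER,0,.01,.01).ravel()
if vy<0: vx,vy=-vx,-vy
yaw=np.arctan2(-vx,vy); print('yaw',yaw,'fence pt',x0,y0)
# ends of fence
Q=C[F]; R=np.array([[np.cos(yaw),-np.sin(yaw)],[np.sin(yaw),np.cos(yaw)]])
J=Q[:,:2]@R; print('fence y range in R frame',np.percentile(J[:,1],[.5,99.5]),'face x',(np.array([x0,y0])@R)[0])
S=roi&(hsv[...,0]<17)&(hsv[...,1]>140);S[:,:366]=0;S[:,376:]=0;S[:295]=0
print('stop top row', [np.flatnonzero(S[:,u])[:1] for u in range(367,376,2)])
v=np.median([np.flatnonzero(S[:,u])[0] for u in range(367,376,2)])-.5
print('stop y',(ray(p,370,v,42)[:2]@R)[1])
L=red.copy(); L[:,300:]=0; L[:230]=0
T=L.copy(); T[:,193:]=0; n=C[L&(np.arange(640)[None]<250)]
ax=cv2.fitLine(n[:,:2].astype(np.float32),cv2.DIST_HUBER,0,.01,.01).ravel(); print('arm z',n[:,2].mean(),'line',ax)
piv=ray(p,273,267,44)[:2]; print('pivot',piv,piv@R, 'tip ext',(n[:,:2]@ -np.abs(ax[:2])).max())
print('pivot-to-arm line angle jig',np.degrees(np.arctan2(ax[1],ax[0])-yaw))
print('offcut centre R',np.array(r[0])@R)
# second view: rays intersect (top cam vs wrist) height of offcut centre
```

```text
off 58.0511954905809 ((582.8731689453125, -99.07684326171875), (90.1411361694336, 125.45016479492188), 19.5731201171875)
fence z 42.71111162746652
yaw 0.3479056 fence pt 624.1658 -72.426994
fence y range in R frame [-435.93491352 -194.14061867] face x 562.07874
stop top row [array([], dtype=int64), array([305]), array([304]), array([296]), array([295])]Traceback (most recent call last):
  File "<stdin>", line 18, in <module>
IndexError: index 0 is out of bounds for axis 0 with size 0
```

Request:
step_arm:
  moves:
    - [[0.2,0.05,0.2],[0,0,0.02]]
    - [[0.425,0.115,0.4],[0,0,0.02]]
    - [[0.425,0.115,0.65],[0,0,0.02]]
    - [[0.425,0.115,0.9],[0,0,0.02]]
    - [[0.425,0.115,0.9],[0,0,0.02]]

```text
t: 3.45
tcp_pos: [551.5, -18.9, 200.1]
ee_rot: [-3.134, -0.004, 1.915]
ft_force: [-1.1, -0.7, 0.9]
grip_width: -0.1
finger_force: 0.0
```

Request:
step_arm:
  moves:
    - [[0,0,0.2],[0,0,0]]
    - [[0,0,0.4],[0,0,0]]
    - [[0,0,0.6],[0,0,0]]
    - [[0,0,0.75],[0,0,0]]
    - [[0,0,0.75],[0,0,0]]

```text
t: 3.95
tcp_pos: [553.4, -19.7, 91.0]
ee_rot: [-3.139, -0.001, 1.914]
ft_force: [-0.0, -0.1, 0.8]
grip_width: 0.0
finger_force: 0.0
```

Run:
```python
from h import *
s=readout.read_state(); print(s['t'],s['tcp_pos'],s['ee_rot'],s['ft_force'])
p,im,d=grab('wrist','w2.png')
```

```text
3.95 [553.35568947 -19.69610262  90.98101987] [-3.13902320e+00 -1.35662871e-03  1.91355781e+00] [-0.02278825 -0.06019616  0.82119772]
```

View pics/w2.png

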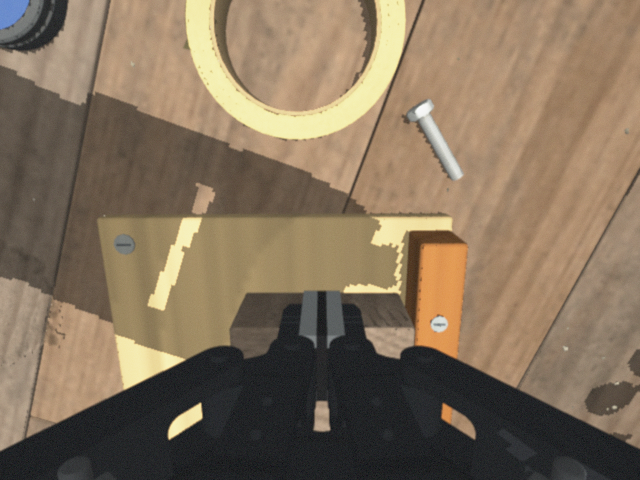

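The rear face shows as a dark band between rows 293 (bottom) and about 330 (top edge), and the fingertip is at (323,291). I'll check the clearance in numbers.

Run:
```python
from h import *
p,im,d=grab('wrist'); C=cloud(p,d)
yaw=.348;R=np.array([[np.cos(yaw),-np.sin(yaw)],[np.sin(yaw),np.cos(yaw)]])
for u in (260,275,385): print(u,[(v,(C[v,u,:2]@R).round(1),C[v,u,2].round(1)) for v in (285,297,310,322,332,338)])
print(readout.read_state()['tcp_pos'][:2]@R)
```

```text
260 [(285, array([ 479.1, -226.8]), np.float64(13.7)), (297, array([ 480.6, -229.5]), np.float64(25.2)), (310, array([ 483. , -229.7]), np.float64(41.9)), (322, array([ 485. , -229.7]), np.float64(55.4)), (332, array([ 485.2, -233.7]), np.float64(58.1)), (338, array([ 485.1, -236.9]), np.float64(58.2))]
275 [(285, array([ 487.8, -227.1]), np.float64(13.2)), (297, array([ 489.2, -228.9]), np.float64(26.8)), (310, array([ 490.8, -229.9]), np.float64(41.5)), (322, array([ 492.4, -229.6]), np.float64(55.8)), (332, array([ 492.5, -233.8]), np.float64(58.0)), (338, array([ 492.4, -236.7]), np.float64(58.6))]
385 [(285, array([ 552.5, -227.8]), np.float64(12.5)), (297, array([ 550.5, -229.6]), np.float64(26.1)), (310, array([ 548.1, -229.9]), np.float64(42.1)), (322, array([ 546. , -229.8]), np.float64(55.9)), (332, array([ 545.9, -234.3]), np.float64(57.7)), (338, array([ 545.9, -237.2]), np.float64(58.3))]
[ 514.85172008 -207.93017838]
```

Request:
step_arm:
  moves:
    - [[0,0,0.2],[0,0,0]]
    - [[0,0,0.36],[0,0,0]]
    - [[0,0,0.41],[0,0,0]]
    - [[0,0,0.41],[0,0,0]]

```text
t: 4.45
tcp_pos: [554.5, -19.9, 31.2]
ee_rot: [3.141, 0.0, 1.913]
ft_force: [-0.3, 0.8, -0.2]
grip_width: 0.2
finger_force: 0.0
```

Request:
step_arm:
  moves:
    - [[-0.03,0,0],[0,0,0]]
    - [[-0.06,0,0],[0,0,0]]
    - [[-0.08,0,0],[0,0,0]]
    - [[-0.1,0,0],[0,0,0]]
    - [[-0.12,0,0],[0,0,0]]

```text
t: 4.95
tcp_pos: [560.1, -36.4, 31.2]
ee_rot: [3.141, -0.001, 1.912]
ft_force: [-3.1, 8.1, 6.5]
grip_width: -0.2
finger_force: 4.1
```

Request:
step_arm:
  moves:
    - [[-0.03,0,0],[0,0,0]]
    - [[-0.06,0,0],[0,0,0]]
    - [[-0.09,0,0],[0,0,0]]
    - [[-0.12,0,0],[0,0,0]]
    - [[-0.15,0,0],[0,0,0]]

```text
t: 5.45
tcp_pos: [567.6, -57.5, 31.1]
ee_rot: [3.141, -0.001, 1.912]
ft_force: [-2.8, 7.5, 6.9]
grip_width: -0.2
finger_force: 4.0
```

Request:
step_arm:
  moves:
    - [[-0.03,0,0],[0,0,0]]
    - [[-0.06,0,0],[0,0,0]]
    - [[-0.09,0,0],[0,0,0]]
    - [[-0.11,0,0],[0,0,0]]
    - [[-0.13,0,0],[0,0,0]]

```text
t: 5.95
tcp_pos: [574.1, -75.9, 31.2]
ee_rot: [3.141, -0.001, 1.912]
ft_force: [-2.5, 7.6, 6.8]
grip_width: 0.4
finger_force: 4.0
```

Request:
step_arm:
  moves:
    - [[-0.006,0,0],[0,0,0]]
    - [[-0.012,0,0],[0,0,0]]
    - [[-0.018,0,0],[0,0,0]]

```text
t: 6.25
tcp_pos: [574.9, -78.3, 31.1]
ee_rot: [3.141, -0.001, 1.912]
ft_force: [-2.5, 7.5, 5.9]
grip_width: -0.0
finger_force: 4.0
```

Request:
step_arm:
  moves:
    - [[-0.006,0,0],[0,0,0]]
    - [[-0.012,0,0],[0,0,0]]
    - [[-0.018,0,0],[0,0,0]]

```text
t: 6.55
tcp_pos: [575.0, -79.1, 31.1]
ee_rot: [-3.141, -0.004, 1.912]
ft_force: [-7.3, 24.6, 14.4]
grip_width: -0.3
finger_force: 12.9
```

Request:
step_arm:
  moves:
    - [[-0.006,0,0],[0,0,0]]
    - [[-0.012,0,0],[0,0,0]]

```text
t: 6.75
tcp_pos: [574.9, -79.3, 31.1]
ee_rot: [-3.139, -0.007, 1.912]
ft_force: [-10.5, 35.7, 20.0]
grip_width: -0.2
finger_force: 18.6
```

Request:
step_arm:
  moves:
    - [[0.03,0,0],[0,0,0]]
    - [[0.12,0,0],[0,0,0]]
    - [[0.12,0,-0.3],[0,0,0]]
    - [[0.12,0,-0.6],[0,0,0]]
    - [[0.12,0,-0.9],[0,0,0]]

```text
t: 7.25
tcp_pos: [569.9, -65.8, 167.0]
ee_rot: [-3.141, -0.0, 1.912]
ft_force: [1.6, -0.1, 0.6]
grip_width: 0.2
finger_force: 0.0
```

Request:
step_arm:
  moves:
    - [[-0.3,-0.1,-0.2],[0,0,0]]
    - [[-0.6,-0.2,-0.4],[0,0,0]]
    - [[-0.9,-0.2,-0.6],[0,0,0]]
    - [[-1,-0.2,-0.7],[0,0,0]]
    - [[-1,-0.2,-0.7],[0,0,0]]

```text
t: 7.75
tcp_pos: [593.5, -220.9, 273.7]
ee_rot: [3.138, 0.005, 1.909]
ft_force: [0.2, 0.2, -0.4]
grip_width: -0.0
finger_force: 0.0
```

Request:
step_arm:
  moves:
    - [[-0.2,0,0],[0,0,0]]
    - [[-0.4,0,0],[0,0,0]]
    - [[-0.4,0,0],[0,0,0]]
    - [[-0.4,0,0],[0,0,0]]

```text
t: 8.15
tcp_pos: [612.1, -273.4, 269.3]
ee_rot: [-3.141, -0.001, 1.912]
ft_force: [-0.0, 0.0, 0.1]
grip_width: 0.1
finger_force: 0.0
```

Run:
```python
from h import *
s=readout.read_state(); print(s['t'],s['tcp_pos'],s['ee_rot'],s['ft_force'])
p,im,d=grab('wrist','w3.png'); np.savez('/tmp/w3',im=im,d=d,**{k:np.array(v) for k,v in p.items()})
```

```text
8.15 [ 612.06516462 -273.42818518  269.2863984 ] [-3.14061578e+00 -1.26600308e-03  1.91182398e+00] [-0.0381114   0.04829538  0.07795085]
```

View pics/w3.png

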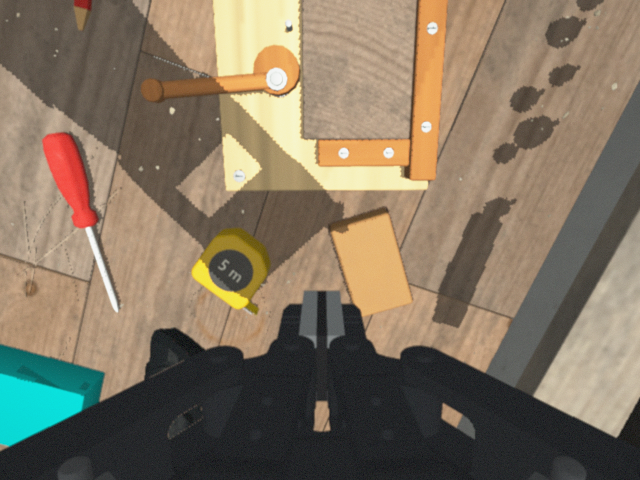

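The offcut end sits flush on the stop (row ~139). The pivot bolt is at (277,78), the arm end at (152,90), and the tape measure at (233,270).

Run:
```python
from h import *
z=np.load('/tmp/w3.npz'); p={k:z[k] for k in('fovy','cx','cy','cam_to_world')}; C=cloud(p,z['d'])
yaw=.348;R=np.array([[np.cos(yaw),-np.sin(yaw)],[np.sin(yaw),np.cos(yaw)]])
for n,u,v,h in (('pivot',277,78,C[78,277,2]),('tip',152,90,42),('arm',210,85,38),('stopface',360,139.5,57),('stoptop',350,143,42),('tm',233,270,35)):
    w=ray(p,u,v,h)[:2]; print(n,h,w.round(1),(w@R).round(1),C[int(v),u].round(1))
piv=ray(p,277,78,C[78,277,2])[:2];t=ray(p,152,90,42)[:2]; e=(t-piv)@R
print('len',np.hypot(*e),'ang jig',np.degrees(np.arctan2(e[1],e[0])))
z=np.load('/tmp/w1.npz'); p={k:z[k] for k in('fovy','cx','cy','cam_to_world')}
print('w1 pivot',ray(p,273,267,44)[:2]@R,'tip',ray(p,181,271,42)[:2]@R)
```

```text
pivot 46.07389813909583 [ 540.6 -181.8] [ 446.2 -355.2] [ 540.6 -181.8   46.1]
tip 42 [ 441.8 -226.4] [ 338.1 -363.5] [ 442.6 -226.3   44.1]
arm 38 [ 486.6 -205.9] [ 387.2 -359.5] [ 486.3 -205.9   37. ]
stopface 57 [ 623.5 -205.5] [ 516.1 -405.8] [ 624.8 -205.    42.2]
stoptop 42 [ 617.6 -211.2] [ 508.6 -409.1] [ 617.5 -211.1   43.6]
tm 35 [ 552.3 -363.4] [ 395.3 -530. ] [ 552.4 -362.8   36.4]
len 108.45039458530609 ang jig -175.61545776224182
w1 pivot [ 445.22281373 -354.0913871 ] tip [ 339.30188936 -361.66984304]
```

Request:
step_arm:
  moves:
    - [[0.2,-0.3,0.1],[0,0,-0.04]]
    - [[0.4,-0.6,0.3],[0,0,-0.078]]
    - [[0.49,-0.765,0.5],[0,0,-0.078]]
    - [[0.49,-0.765,0.7],[0,0,-0.078]]
    - [[0.49,-0.765,0.7],[0,0,-0.078]]

```text
t: 8.7
tcp_pos: [476.8, -240.9, 162.3]
ee_rot: [-3.138, -0.006, 1.994]
ft_force: [0.4, -0.3, 0.3]
grip_width: -0.2
finger_force: 0.0
```

Request:
step_arm:
  moves:
    - [[0,0,0.2],[0,0,0]]
    - [[0,0,0.4],[0,0,0]]
    - [[0,0,0.5],[0,0,0]]
    - [[0,0,0.5],[0,0,0]]

```text
t: 9.1
tcp_pos: [480.1, -242.6, 89.9]
ee_rot: [-3.141, -0.001, 1.995]
ft_force: [0.1, -0.2, -0.1]
grip_width: -0.1
finger_force: 0.0
```

Request:
step_arm:
  moves:
    - [[0,0,0.2],[0,0,0]]
    - [[0,0,0.44],[0,0,0]]
    - [[0,0,0.44],[0,0,0]]

```text
t: 9.4
tcp_pos: [479.1, -242.4, 22.9]
ee_rot: [-3.139, -0.003, 1.994]
ft_force: [-0.5, 1.3, 0.8]
grip_width: -0.0
finger_force: 0.0
```

Request:
step_arm:
  moves:
    - [[0.03,0,0],[0,0,0]]
    - [[0.06,0,0],[0,0,0]]
    - [[0.08,0,0],[0,0,0]]
    - [[0.08,0,0],[0,0,0]]

```text
t: 9.8
tcp_pos: [475.2, -232.2, 25.6]
ee_rot: [3.141, 0.001, 1.994]
ft_force: [0.1, -0.6, -0.5]
grip_width: 0.2
finger_force: 0.0
```

Request:
step_arm:
  moves:
    - [[0.047,-0.008,0],[0,0,0.083]]
    - [[0.094,-0.013,0],[0,0,0.167]]
    - [[0.142,-0.013,0],[0,0,0.25]]
    - [[0.19,-0.009,0],[0,0,0.333]]
    - [[0.237,-0.001,0],[0,0,0.417]]

```text
t: 10.3
tcp_pos: [460.5, -200.2, 25.1]
ee_rot: [3.14, 0.001, 1.553]
ft_force: [1.9, -1.9, 0.4]
grip_width: -0.6
finger_force: 0.9
```

Request:
step_arm:
  moves:
    - [[0.047,-0.008,0],[0,0,0.083]]
    - [[0.094,-0.013,0],[0,0,0.167]]
    - [[0.142,-0.013,0],[0,0,0.25]]
    - [[0.19,-0.009,0],[0,0,0.333]]
    - [[0.237,-0.001,0],[0,0,0.417]]

```text
t: 10.8
tcp_pos: [461.1, -164.9, 25.1]
ee_rot: [3.139, 0.0, 1.117]
ft_force: [0.1, -4.5, -1.1]
grip_width: 0.1
finger_force: 1.9
```

Request:
step_arm:
  moves:
    - [[0.047,-0.008,0],[0,0,0.083]]
    - [[0.094,-0.013,0],[0,0,0.167]]
    - [[0.142,-0.013,0],[0,0,0.25]]
    - [[0.19,-0.009,0],[0,0,0.333]]

```text
t: 11.2
tcp_pos: [472.3, -138.6, 25.1]
ee_rot: [3.14, -0.0, 0.768]
ft_force: [-1.4, -4.3, 0.4]
grip_width: -0.6
finger_force: 1.9
```

Run:
```python
from h import *
s=readout.read_state(); r=s['tcp_pos'][:2]-np.array([540,-182.3]); y=s['ee_rot'][2]
t=np.array([np.cos(y),np.sin(y)]); a=np.array([-t[1],t[0]])
print(s['t'],'along arm',r@a,'offset',r@t,'arm jig deg if flat',np.degrees(y+np.pi/2-.348),s['joints'][5])
```

```text
11.2 along arm 78.4570543123725 offset -18.333482563451465 arm jig deg if flat 114.07857562435784 0.4234100888544206
```

Request:
step_arm:
  moves:
    - [[0.019,-0.004,0],[0,0,0.033]]
    - [[0.037,-0.007,0],[0,0,0.067]]
    - [[0.056,-0.01,0],[0,0,0.1]]
    - [[0.075,-0.012,0],[0,0,0.133]]
    - [[0.094,-0.013,0],[0,0,0.167]]

```text
t: 11.7
tcp_pos: [480.6, -127.5, 25.0]
ee_rot: [3.14, -0.0, 0.596]
ft_force: [-3.1, -6.0, 0.8]
grip_width: -0.4
finger_force: 2.7
```

Request:
step_arm:
  moves:
    - [[0.019,-0.004,0],[0,0,0.033]]
    - [[0.037,-0.007,0],[0,0,0.067]]
    - [[0.056,-0.01,0],[0,0,0.1]]
    - [[0.075,-0.012,0],[0,0,0.133]]
    - [[0.094,-0.013,0],[0,0,0.167]]

```text
t: 12.2
tcp_pos: [490.5, -118.3, 25.0]
ee_rot: [3.141, 0.001, 0.421]
ft_force: [-7.8, -10.3, 4.6]
grip_width: -0.1
finger_force: 5.5
```

Request:
step_arm:
  moves:
    - [[0.01,-0.002,0],[0,0,0.017]]
    - [[0.019,-0.004,0],[0,0,0.033]]
    - [[0.028,-0.005,0],[0,0,0.05]]

```text
t: 12.5
tcp_pos: [493.7, -115.8, 24.9]
ee_rot: [3.141, 0.002, 0.369]
ft_force: [-8.7, -9.0, 4.9]
grip_width: -0.1
finger_force: 5.7
```

Request:
step_arm:
  moves:
    - [[0.007,-0.001,0],[0,0,0.01]]
    - [[0.014,-0.002,0],[0,0,0.02]]

```text
t: 12.7
tcp_pos: [495.1, -114.7, 24.8]
ee_rot: [-3.141, 0.003, 0.349]
ft_force: [-13.4, -13.8, 8.0]
grip_width: -0.2
finger_force: 8.6
```

Request:
step_arm:
  moves:
    - [[0.005,0.002,0],[0,0,0]]
    - [[0.01,0.004,0],[0,0,0]]

```text
t: 12.9
tcp_pos: [495.2, -114.7, 24.7]
ee_rot: [-3.14, 0.006, 0.349]
ft_force: [-20.2, -11.6, 15.5]
grip_width: -0.2
finger_force: 11.7
```

Request:
step_arm:
  moves:
    - [[0.005,0,0],[0,0,0]]
    - [[0.01,0,0],[0,0,0]]
    - [[0.01,0,0],[0,0,0]]

```text
t: 13.2
tcp_pos: [495.3, -114.6, 24.6]
ee_rot: [-3.139, 0.008, 0.35]
ft_force: [-26.6, -16.9, 18.1]
grip_width: -0.2
finger_force: 15.0
```

Request:
step_arm:
  moves:
    - [[-0.03,0,0],[0,0,0]]
    - [[-0.2,0,0],[0,0,0]]
    - [[-0.3,0,-0.3],[0,0,0]]
    - [[-0.5,0,-0.6],[0,0,0]]
    - [[-0.6,0,-0.9],[0,0,0]]

```text
t: 13.7
tcp_pos: [413.3, -144.1, 159.3]
ee_rot: [-3.141, 0.001, 0.349]
ft_force: [0.3, -1.0, 0.2]
grip_width: -0.0
finger_force: 0.0
```

Request:
step_arm:
  moves:
    - [[0,0.2,-0.3],[0,0,0]]
    - [[0,0.3,-0.6],[0,0,0]]
    - [[0,0.3,-0.9],[0,0,0]]
    - [[0,0.3,-0.9],[0,0,0]]
    - [[0,0.3,-0.9],[0,0,0]]

```text
t: 14.2
tcp_pos: [430.5, -186.4, 293.8]
ee_rot: [3.14, -0.001, 0.349]
ft_force: [0.4, 0.6, -0.8]
grip_width: 0.4
finger_force: 0.0
```

Run:
```python
from h import *
s=readout.read_state(); print(s['t'],s['tcp_pos'],s['ee_rot'],s['ft_force'])
p,im,d=grab('wrist','w4.png'); np.savez('/tmp/w4',im=im,d=d,**{k:np.array(v) for k,v in p.items()})
```

```text
14.2 [ 430.51301696 -186.42088261  293.80219248] [ 3.13998850e+00 -1.45148824e-03  3.48598031e-01] [ 0.42665186  0.56788029 -0.84978516]
```

View pics/w4.png

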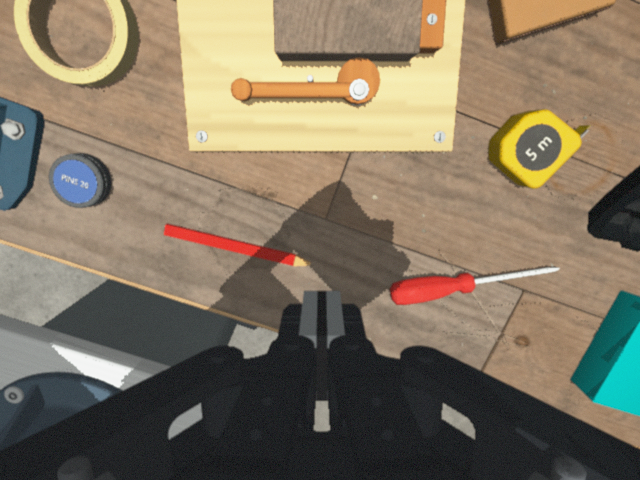

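The arm now lies parallel to the fence, from (242,90) to (359,89), against its pin at (310,78). I'll take one more look at the offcut's seat.

Request:
step_arm:
  moves:
    - [[0.3,0,0],[0,0,0]]
    - [[0.6,0,0],[0,0,0]]
    - [[0.7,0,0],[0,0,0]]
    - [[0.7,0,0],[0,0,0]]
    - [[0.7,0,0],[0,0,0]]

```text
t: 14.75
tcp_pos: [528.3, -150.3, 291.6]
ee_rot: [-3.14, 0.002, 0.349]
ft_force: [0.3, 0.0, 0.0]
grip_width: 0.1
finger_force: 0.0
```

Run:
```python
from h import *
s=readout.read_state(); print(s['t'],s['tcp_pos'],s['ft_force'])
p,im,d=grab('wrist','w5.png'); C=cloud(p,d)
R=np.array([[np.cos(.348),-np.sin(.348)],[np.sin(.348),np.cos(.348)]]); J=C[...,:2]@R
m=(C[...,2]>52)&(C[...,2]<64)&(J[...,0]>450)&(J[...,0]<580)&(J[...,1]>-430)&(J[...,1]<-250)
r=cv2.minAreaRect(J[m].astype(np.float32)); print(r,'expect centre', 502.1+15,-406+62.5)
```

```text
14.75 [ 528.27901818 -150.27787241  291.60504068] [0.34850592 0.04812769 0.00348823]
((517.7060546875, -343.0403137207031), (89.67912292480469, 125.2632827758789), 0.057951103895902634) expect centre 517.1 -343.5
```

View pics/w5.png

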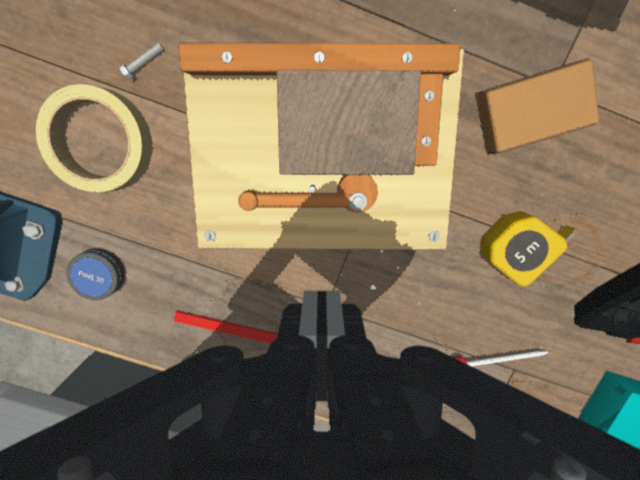

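The offcut is seated against both the fence (row 71) and the stop (col 418). The arm is closed, and the items round the jig are undisturbed.

```bash
python3 -c "
from station import manip; print(manip.sign_off())"
```

```text
the job is handed in; nothing more can be done
None
```

The offcut is hard against the end stop and clamped to the fence with the lever at its closed stop; nothing round the jig was moved, and I handed the job in at about 15 s.

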